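Heft the screw tins, mark and hold up the fullest

ROBOT

A 6-joint arm with a two-finger parallel gripper is mounted at the origin on the work surface. World frame = base frame: x ahead of the robot, y to its left, z up, the work surface at z = 0. Lengths are in mm, angles in degrees, forces in N, time in s.
With the tool pointing down it reaches from about 300 to 850 mm from the base axis. Payload 4.2 kg.
Tool frame: the origin (TCP) lies on the centre line of the jaws, within the pads' length; the fingertips stand 14 mm ahead of it and the grasp point (between the pads) lies 5 mm behind it; z points along the fingers, y is the direction in which the jaws open and shut (so a half turn about z gives the same grasp; the last joint's range is limited). The gripper opens to 91 mm and grips with 3 to 60 N. Pads are 32 mm wide; open, the fingers measure 118 mm over their backs; the gripper's body (76 mm by 178 mm) begins 60 mm behind the grasp point.
Start: joints at [74.141, 18.312, 89.639, -0, 72.044, -1.146], TCP at [146.044, 556.159, 227.976] pointing down, gripper open.
Joint ranges: [-177.97, 177.97], [-48.28, 115.42], [12.27, 149.76], [-77.06, 257.06], [2.81, 150.46], [-146.56, 146.56]. Speed limits (degrees/s): [147.25, 147.25, 180, 180, 180, 180].

INTERFACE

Orientations are given as [roll, pitch, yaw] about the fixed x, y, z axes, in that order (R = Rz(yaw) Ry(pitch) Rx(roll)).
In Python, from workcell import env gives the robot as it stands.
- The arm moves only by the tool play_rows, never from a script. Its argument "increments" is a list of rows, each a list of 5 numbers: the shift along the world's x, y, z in mm, then the turn about the world's z in degrees, then the closure, from 0 (fully open) to 1 (shut). In form: [[x, y, z, yaw, fingers], ...]. A call has 1 to 20 rows; each row shifts and turns the commanded pose from where the row before left it; what a row does not reach is not made up. A row lasts 1/8 s, in which the tool goes at most 62.5 mm and 10.7 degrees, less where a joint would pass 70% of its speed; a pose out of reach is approached as far as the arm can. A call is refused whole if a number of a shift passes 62.5 or a number of a turn 10.7, either way. A call with a gripper value outside its range is refused whole. The fingers move at their own pace and stop on an object; "newtons" is the grip in N (left out, the last holds). Time passes only in rows, so rows that do not move let the fingers close. It gives the time, the measured TCP pose, the force and the opening at its end, in the units of the state.
- env.state(): the state, without advancing time (a new reading comes with each control period).
- env.grab_frame(name): name is "scene" or "side" or "wrist"; returns the picture (400x640x3 uint8, red, green, blue); there is no depth.
- env.calibration(name): a dict with "fx", "fy", "cx", "cy" (pixels), "R" (3x3) and "t" (3): a world point X has camera coordinates R X + t; the wrist camera has in their place "hand_eye" (4x4, takes a point from camera to tool coordinates, whose origin is the TCP and whose axes are the flange's). Camera axes: x right, y down, z forward; pixel columns grow to the right and rows downward; lengths in mm; the calibration is good to about 2 mm. A picture is of the moment at which its call begins: read the wrist's pose just before it. calibration takes no time and is no camera call.
- env.job_done(): hands the job in, once; it reports no verdict.
The state is a dict: "time_s": time; "qpos": joint angles; "qvel": joint speeds; "effort": joint torques, N m; "ee_pos": TCP position; "ee_rot": TCP orientation; "force": force on the tool from outside, world axes, zero at the start; "torque": the same for the moment, N m; "gripper_width": finger opening in mm.
Only numpy, scipy, OpenCV 4.12 (cv2) and the standard library are available. Lean on these libraries where they do the work, as an engineer would, in place of code of your own. Each camera call takes 0.05 s, during which the arm holds its last target.

TASK

Find the fullest of the three closed screw tins by weight: one after the other, beginning at the end of the rack with the raised end plate, lift each tin a few centimetres straight up out of its recess and set it back there. Then stand the loose steel pin fully down in the rack's hole beside the heaviest tin to mark its place and let go of it, and finally pick up that heaviest tin and finish while still holding it up in the gripper, upright and still, about 15 cm above its recess. Leave the other two tins in their recesses, never tip a tin over, and leave the bin, the jar and the spool where they are.

Things in the scene. Friction and masses are not known exactly. Their poses are not given: they have to be found in the camera images.
- rack: fixed plywood rack, 165 (x) x 380 (y) x 24 mm high; origin on the table, under the middle recess's centre. Three round recesses, 68 mm wide and 6 mm deep, lie 120 mm apart along its y; 70 mm beyond each, along its +x (away from the robot), is a pin hole. A raised end plate, 8 mm thick and 55 mm high, stands at its +y end only (robot's left), 90 mm from the nearest recess's centre
- bay0 (a point): centre of the floor of the first recess counted from the end plate, 18 mm above the table (the rack's top is 6 mm higher); axes as the rack's
- bay1 (a point): centre of the floor of the middle recess counted from the end plate, 18 mm above the table (the rack's top is 6 mm higher); axes as the rack's
- bay2 (a point): centre of the floor of the last recess counted from the end plate, 18 mm above the table (the rack's top is 6 mm higher); axes as the rack's
- hole0 (a point): centre of the mouth of the pin hole beside the first recess, level with the rack's top, 24 mm above the table: round, 18 mm wide with a chamfered rim, 20 mm deep, closed at the bottom; axes as the rack's
- hole1 (a point): centre of the mouth of the pin hole beside the middle recess, level with the rack's top, 24 mm above the table: round, 18 mm wide with a chamfered rim, 20 mm deep, closed at the bottom; axes as the rack's
- hole2 (a point): centre of the mouth of the pin hole beside the last recess, level with the rack's top, 24 mm above the table: round, 18 mm wide with a chamfered rim, 20 mm deep, closed at the bottom; axes as the rack's
- tin_a_center (a point): one of three closed aluminium tins, alike outside: 60 mm diameter, 70 mm tall, dark line under the lid, each upright in a recess of the rack. One weighs 500 to 640 g, the other two 130 to 290 g each; which is which, and which name lies where, varies and cannot be seen. The point is the tin's centre, 35 mm above its underside; z is its axis, up
- tin_b_center (a point): one of three closed aluminium tins, alike outside: 60 mm diameter, 70 mm tall, dark line under the lid, each upright in a recess of the rack. One weighs 500 to 640 g, the other two 130 to 290 g each; which is which, and which name lies where, varies and cannot be seen. The point is the tin's centre, 35 mm above its underside; z is its axis, up
- tin_c_center (a point): one of three closed aluminium tins, alike outside: 60 mm diameter, 70 mm tall, dark line under the lid, each upright in a recess of the rack. One weighs 500 to 640 g, the other two 130 to 290 g each; which is which, and which name lies where, varies and cannot be seen. The point is the tin's centre, 35 mm above its underside; z is its axis, up
- pin_center (a point): loose plain steel pin, 16 mm diameter, 100 mm tall, chamfered foot, 155 g, standing upright on the table to the robot's right of the rack. The point is its centre, 50 mm above its foot; z is its axis, up. Fully down in a hole it stands 80 mm out of the rack
- parts_bin: bystander: open orange bin, 110 x 85 x 60 mm, left of the rack; origin under its centre
- jar: bystander: clear jar with a metal lid, 70 mm diameter, 90 mm tall, left of the rack; origin under its centre
- spool: bystander: spool lying flat, 130 mm diameter, 48 mm high, right of and beyond the rack; origin under its centre
Mind the look-alikes: they are no part of the job. There is more than one size of the part that bears pin_center; the job needs the middle-sized.

How it is judged:
By the outcome, as a careful person would: the job done as asked, in the order asked, and still so for the second after the job is handed in, while the arm keeps its last pose, push and grip.
It also fails if it takes over 72 s, if anything falls off the work surface, if the arm or the gripper's body presses on something with over 40 N, if the wrist force passes 120 N, or if a joint passes its speed limit or range.

## Working session

There is one attempt and no reset: what is moved stays moved. The work goes in short steps, Python scripts to look and compute and a tool call to move; the robot and the scene stay as the last step left them, time stands still between calls to the robot, and variables do not carry over. Pictures are saved under pics/ and viewed, and the job is handed in when it is done.

Besides the shell and the picture viewer there is one more tool, called after "Emit:" as a command line: name --pt "numbers of a row" for each row, then --argument value for the rest. play_rows: Moves the arm, as the interface text tells. Its arguments: {"type":"object","properties":{"increments":{"type":"array"},"newtons":{"type":"number"}},"required":["increments"]}

```bash
mkdir -p pics; ls
cat > h.py <<'E'
import numpy as np, cv2
from workcell import env
from scipy.spatial.transform import Rotation as Rn
def snap(name,fn):
    im=env.grab_frame(name); cv2.imwrite('pics/'+fn,im[:,:,::-1]); return im
def crop(src,fn,x0,y0,x1,y1,k):
    im=cv2.imread('pics/'+src)[y0:y1,x0:x1]; cv2.imwrite('pics/'+fn,cv2.resize(im,None,fx=k,fy=k,interpolation=cv2.INTER_CUBIC))
def ray(name,u,v,z):
    c=env.calibration(name); R=np.array(c['R']);t=np.array(c['t'])
    d=R.T@np.array([(u-c['cx'])/c['fx'],(v-c['cy'])/c['fy'],1]); o=-R.T@t
    return o+d*(z-o[2])/d[2]
def proj(name,X):
    c=env.calibration(name); p=np.array(c['R'])@np.array(X,float)+np.array(c['t'])
    return np.array([c['fx']*p[0]/p[2]+c['cx'],c['fy']*p[1]/p[2]+c['cy']])
E
python3 - <<'E'
from h import *
snap('scene','s0.png');snap('side','d0.png')
print(env.state())
for n in('scene','side'):
    c=env.calibration(n);print(n,-np.array(c['R']).T@np.array(c['t']),c['fx'],np.array(c['R'])[2])
E
```

```text
pics
{'time_s': 0.1, 'qpos': array([ 7.41416438e+01,  1.83488180e+01,  8.96994600e+01, -1.99535176e-03,
        7.20423098e+01, -1.14556993e+00]), 'qvel': array([ 0.02646952, -0.05423273, -0.11795749,  0.00208637,  0.04614485,
        0.01353694]), 'effort': array([ 1.14194700e-03, -4.13334060e+01, -2.32509470e+01,  7.29176542e-02,
        4.21536213e-02, -3.65254391e-05]), 'ee_pos': array([145.92639266, 555.74079539, 227.19560446]), 'ee_rot': array([-1.79909392e+02,  8.57053795e-05,  1.65287830e+02]), 'force': array([-0.29025177,  0.09469163, -1.01430423]), 'torque': array([-0.03636775, -0.01326803, -0.0299336 ]), 'gripper_width': 91.503006976706}
scene [ 878.50995434 -482.3146604   744.35186094] 395.6746188054498 [-0.32220795  0.58307542 -0.74579159]
side [549.0587207  916.64165271 691.78728673] 438.34004533151455 [ 0.03632076 -0.82154483 -0.56898585]
```

View pics/s0.png

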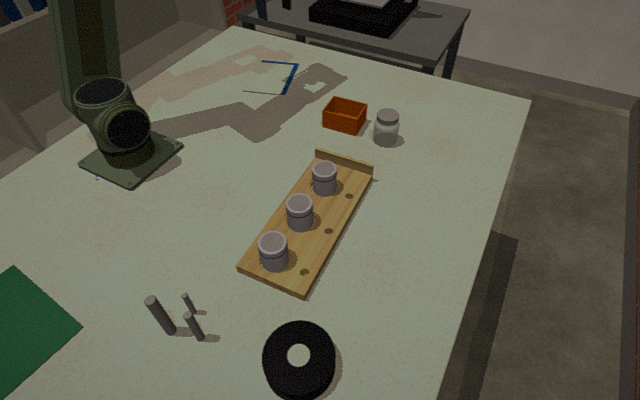

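View pics/d0.png

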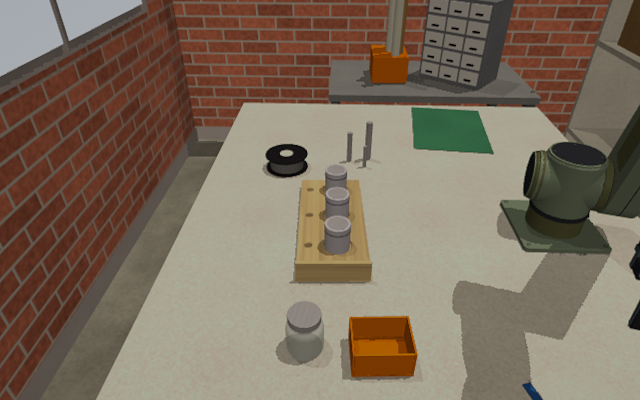

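Both views show the rack with three tins, the end plate by the orange bin, and three pins at scene (160,315), (188,303) and (193,326). I'll enlarge both.

Run:
```python
from h import *
crop('s0.png','s0p.png',130,280,230,350,8)
crop('s0.png','s0r.png',230,140,390,300,3) if 0 else crop('s0.png','s0r.png',230,140,390,300,3.7) 
crop('d0.png','d0r.png',285,110,385,285,3.4)
```

```text
(no output)
```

View pics/s0p.png

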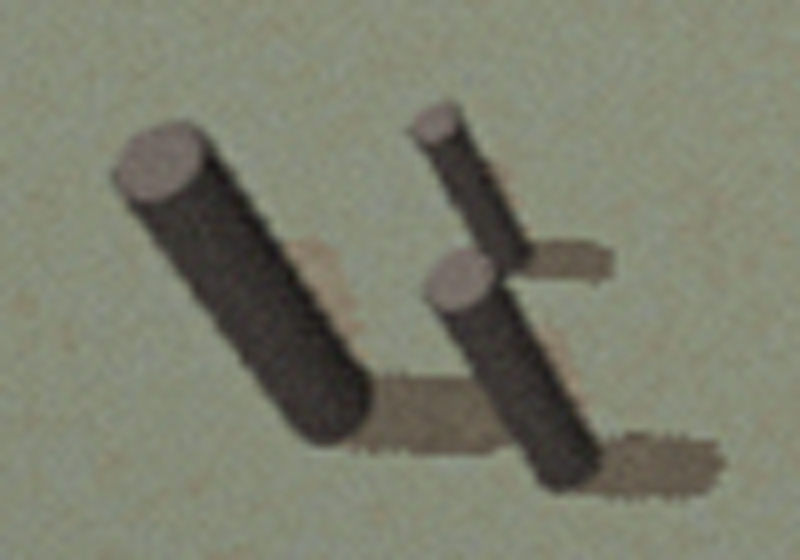

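View pics/s0r.png

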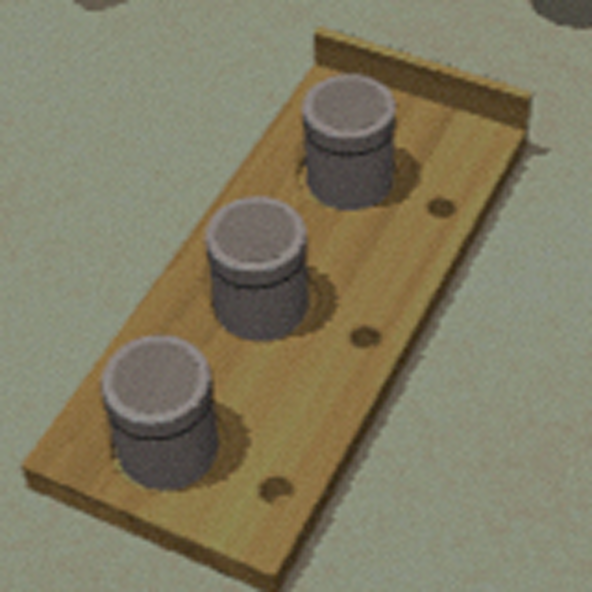

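View pics/d0r.png

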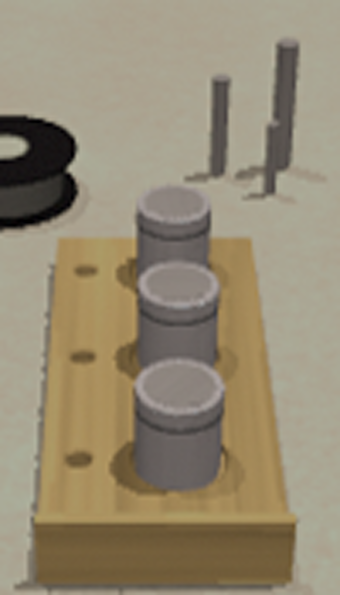

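Candidate pins in the scene: tall thick (150,300 top), short thin (185,295 top), middle (187.5,315 top). The middle one is the job's pin, and I'll check its height and thickness numerically.

Run:
```python
from h import *
np.set_printoptions(precision=1,suppress=True)
S=lambda x,y:(230+x/3.7,140+y/3.7)
D=lambda x,y:(285+x/3.4,110+y/3.4)
print('tins z88')
for a,b in zip([(349,106),(257,235),(157,378)],[(179,387),(178,286),(173,206)]):
    print(ray('scene',*S(*a),88),ray('side',*D(*b),88))
print('holes z24')
for a,b in zip([(441,207),(365,337),(276,489)],[(79,459),(83,356),(86,270)]):
    print(ray('scene',*S(*a),24),ray('side',*D(*b),24))
print('pin top100/ foot0')
P=lambda x,y:(130+x/8,280+y/8)
for h,t,f in((100,(462,279),(571,463)),(140,(163,161),(332,408)),(70,(437,123),(508,258))):
    for z in (h,):print(ray('scene',*P(*t),z),ray('scene',*P(*f),0))
print(ray('side',*D(221,79),100),ray('side',*D(218,174),0))
# scale at pin: width px of 16 mm
```

```text
tins z88
[551.1 123.2  88. ] [547.9 129.4  88. ]
[554.7  -0.5  88. ] [550.4   8.2  88. ]
[ 559.1 -116.6   88. ] [ 556.  -106.4   88. ]
holes z24
[619.1 124.9  24. ] [615.6 130.4  24. ]
[624.7   5.1  24. ] [620.9  10.6  24. ]
[ 630.2 -114.4   24. ] [ 626.4 -108.6   24. ]
pin top100/ foot0
[ 519.2 -322.9  100. ] [ 518.7 -322.4    0. ]
[ 468.  -341.9  140. ] [ 457.9 -339.1    0. ]
[ 470.8 -287.8   70. ] [ 469.9 -288.3    0. ]
[ 516.5 -312.9  100. ] [ 515.6 -316.6    0. ]
```

Only the middle pin is consistent with 100 mm, since its top and foot both land at (519,-322), so it is the right one. The rack is at yaw of about 2.6°. Next I'll move over bay0, checking the hand-eye calibration first.

Run:
```python
from h import *
c=env.calibration('wrist');print(c)
P=lambda x,y:(130+x/8,280+y/8)
for h in (110,120,125,130,140): print(h,ray('scene',*P(163,161),h)[:2])
```

```text
{'fx': 285.69948956084414, 'fy': 285.69948956084414, 'cx': 323.3057549021242, 'cy': 206.52293136435645, 'hand_eye': array([[-5.09732402e-04, -9.65682583e-01, -2.59724641e-01,
         7.31357323e+01],
       [ 9.99999789e-01, -5.96965176e-04,  2.56989780e-04,
         7.92504279e-01],
       [-4.03217121e-04, -2.59724456e-01,  9.65682683e-01,
        -1.54912511e+02],
       [ 0.00000000e+00,  0.00000000e+00,  0.00000000e+00,
         1.00000000e+00]])}
110 [ 447.61323849 -334.8852145 ]
120 [ 454.4059468  -337.20931024]
125 [ 457.80230096 -338.37135811]
130 [ 461.19865511 -339.53340598]
140 [ 467.99136342 -341.85750172]
```

Emit:
play_rows --pt "15 -16 0 1 0" --pt "35 -38 0 1.5 0" --pt "35 -38 0 1.5 0" --pt "35 -38 0 1.5 0" --pt "35 -38 0 1.5 0" --pt "35 -38 0 1.5 0" --pt "35 -38 0 1.5 0" --pt "35 -38 0 1.5 0" --pt "35 -38 0 1.5 0" --pt "35 -38 0 1.5 0" --pt "35 -38 0 1.5 0" --pt "30 -30 0 1.5 0" --pt "6 -6 0 1.3 0" --pt "0 0 0 0 0" --newtons 20

```text
time_s: 1.85
ee_pos: [546.6, 124.1, 227.4]
ee_rot: [180.0, -0.1, -176.0]
force: [0.3, 1.0, 0.5]
gripper_width: 91.1
```

```bash
cat >> h.py <<'E'
def wpose():
    s=env.state(); T=np.eye(4); T[:3,:3]=Rn.from_euler('xyz',s['ee_rot'],degrees=True).as_matrix(); T[:3,3]=s['ee_pos']; return T
def wray(T,u,v,z):
    c=env.calibration('wrist'); M=T@np.array(c['hand_eye']); d=M[:3,:3]@np.array([(u-c['cx'])/c['fx'],(v-c['cy'])/c['fy'],1]); o=M[:3,3]
    return o+d*(z-o[2])/d[2]
def wproj(T,X):
    c=env.calibration('wrist'); M=np.linalg.inv(T@np.array(c['hand_eye'])); p=M[:3,:3]@np.array(X,float)+M[:3,3]
    return np.array([c['fx']*p[0]/p[2]+c['cx'],c['fy']*p[1]/p[2]+c['cy']])
E
python3 - <<'E'
from h import *
T=wpose();np.save('T1.npy',T); snap('wrist','w1.png'); print(T)
print(wproj(T,[547,124,88]),wproj(T,[617,127.6,24]))
E
```

```text
[[-9.97525431e-01 -7.02891072e-02 -1.56717007e-03  5.46641004e+02]
 [-7.02897016e-02  9.97526566e-01  3.27405459e-04  1.24142548e+02]
 [ 1.54028074e-03  4.36751188e-04 -9.99998718e-01  2.27444868e+02]
 [ 0.00000000e+00  0.00000000e+00  0.00000000e+00  1.00000000e+00]]
[322.3202337  201.27864705] [321.53215975 240.51637402]
```

View pics/w1.png

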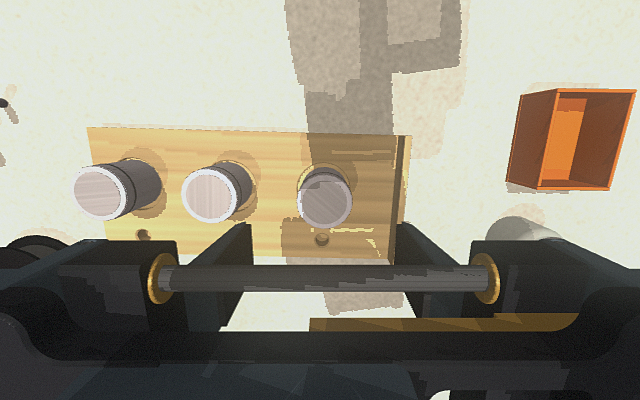

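The wrist view shows tin lids at (101,193), (209,194) and (325,199), hole0 at (322,240) and hole2 at (143,235). The averaged estimate predicted hole0 at (321.5,240.5). I'll refine in crops.

Run:
```python
from h import *
crop('w1.png','w1a.png',290,160,370,260,6)
crop('w1.png','w1b.png',70,160,260,250,4)
```

```text
(no output)
```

View pics/w1a.png

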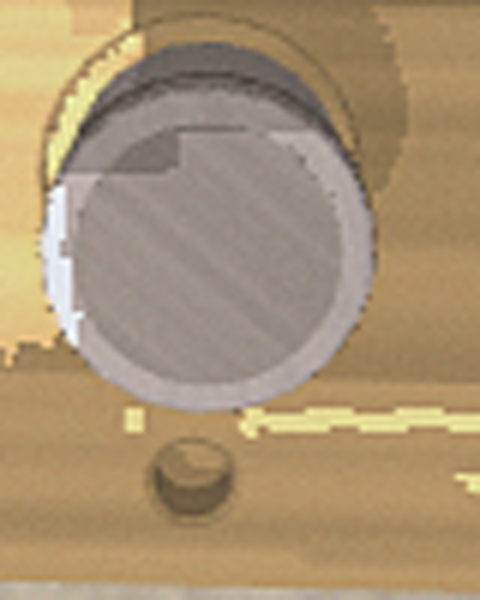

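View pics/w1b.png

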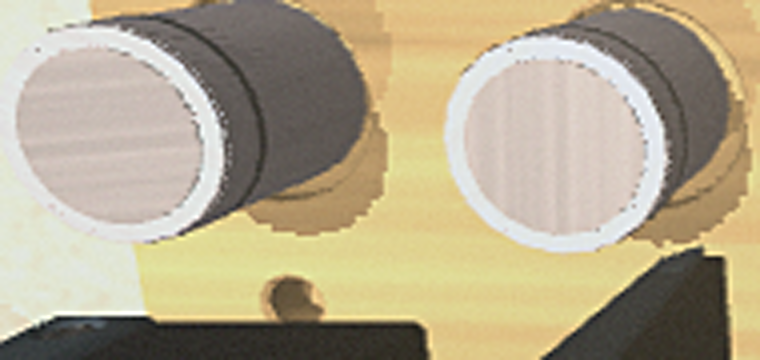

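Run:
```python
from h import *
np.set_printoptions(precision=1,suppress=True)
T=np.load('T1.npy')
for p in((324.8,202.3),(208.8,196.5),(97.5,193.7)): print('tin',wray(T,*p,88))
for p in((321.8,239.8),(143.5,235)): print('hole',wray(T,*p,24))
```

```text
tin [547.9 126.7  88. ]
tin [550.2   4.   88. ]
tin [ 555.3 -112.9   88. ]
hole [616.  127.9  24. ]
hole [ 625.7 -109.8   24. ]
```

Emit:
play_rows --pt "1.5 2 -30 -1.5 0" --pt "0 0 -45 0 0" --pt "0 0 -45 0 0" --pt "0 0 -35 0 0" --pt "0 0 -15 0 0" --pt "0 0 -5 0 0" --pt "0 0 0 0 0.1" --pt "0 0 0 0 1" --pt "0 0 0 0 1" --pt "0 0 0 0 1" --pt "0 0 0 0 1" --newtons 30

```text
time_s: 3.28
ee_pos: [548.9, 126.0, 53.7]
ee_rot: [-180.0, 0.1, -177.4]
force: [-0.2, -0.9, 5.9]
gripper_width: 59.8
```

Emit:
play_rows --pt "0 0 3 0 1" --pt "0 0 8 0 1" --pt "0 0 12 0 1" --pt "0 0 12 0 1" --pt "0 0 5 0 1" --pt "0 0 0 0 1" --pt "0 0 0 0 1" --pt "0 0 0 0 1"

```text
time_s: 4.28
ee_pos: [548.2, 126.1, 92.5]
ee_rot: [-180.0, -0.1, -177.4]
force: [0.7, 0.4, -2.8]
gripper_width: 59.3
```

Emit:
play_rows --pt "0 0 0 0 1" --pt "0 0 0 0 1"

```text
time_s: 4.53
ee_pos: [548.5, 126.1, 92.8]
ee_rot: [180.0, -0.0, -177.4]
force: [-0.2, -0.3, -2.2]
gripper_width: 59.4
```

Run:
```python
from h import *
snap('scene','s1.png'); s=env.state(); print(s['force'],s['torque'],s['effort'],s['ee_pos'],s['gripper_width'])
crop('s1.png','s1c.png',240,100,400,240,4)
```

```text
[-0.0237192  -0.61156935 -2.01667244] [ 0.0351939  -0.02473169  0.0029235 ] [ 1.55112761e-03 -4.37989676e+01 -1.99063236e+01 -1.80008722e-02
  8.65883497e-02  2.61830331e-05] [548.52521122 126.1408475   92.86576719] 59.85920414337232
```

View pics/s1c.png

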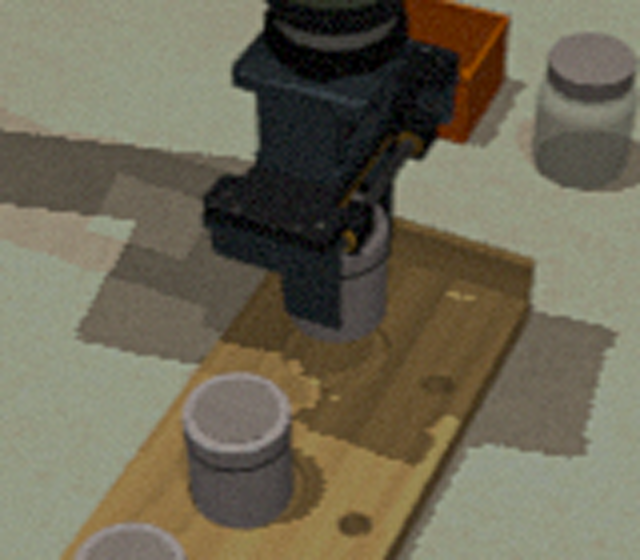

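The tin at bay0 is up and clear of its recess. It weighs about 2.2 N, so it's a light one. Setting it back.

Emit:
play_rows --pt "0 0 -8 0 1" --pt "0 0 -14 0 1" --pt "0 0 -9 0 1" --pt "0 0 -5 0 1" --pt "0 0 -3 0 1" --pt "0 0 -1 0 1" --pt "0 0 0 0 1"

```text
time_s: 5.45
ee_pos: [548.4, 126.1, 53.7]
ee_rot: [180.0, 0.0, -177.4]
force: [-1.7, -0.5, 4.8]
gripper_width: 59.6
```

Emit:
play_rows --pt "0 0 0 0 0.1" --pt "0 0 0 0 0" --pt "0 0 0 0 0" --pt "0 0 15 0 0" --pt "0 0 40 0 0" --pt "0 0 45 0 0" --pt "0 -20 15 0 0" --pt "1 -45 0 0 0" --pt "1 -40 0 0 0" --pt "0 -15 0 0 0" --pt "0 0 0 0 0"

```text
time_s: 6.82
ee_pos: [550.2, 5.3, 167.6]
ee_rot: [180.0, -0.1, -177.5]
force: [0.3, 0.3, 0.6]
gripper_width: 91.0
```

Run:
```python
from h import *
T=wpose();np.save('T2.npy',T); snap('wrist','w2.png'); print(T[:3,3],env.state()['force'])
```

```text
[550.15039317   5.26583679 167.6443826 ] [ 0.66227398  0.44763699 -0.10099062]
```

View pics/w2.png

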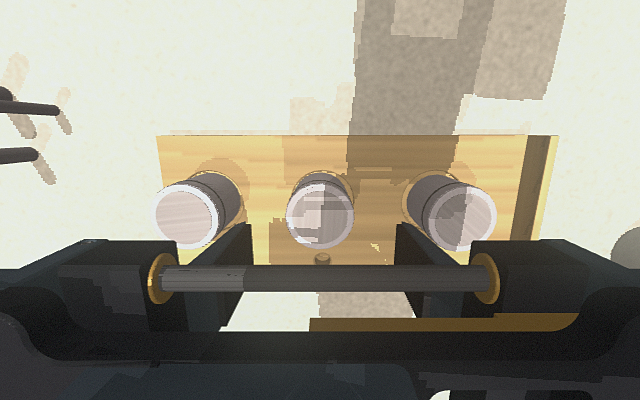

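The bay0 tin at (459,217) stands upright in its recess. The bay1 tin at (320,215) is between the jaws. Weighing it now: z is 167.6, so I go down 114.

Emit:
play_rows --pt "0 0 -25 0 0" --pt "0 0 -40 0 0" --pt "0 0 -30 0 0" --pt "0 0 -14 0 0" --pt "0 0 -5 0 0" --pt "0 0 0 0 0.1" --pt "0 0 0 0 1" --pt "0 0 0 0 1" --pt "0 0 0 0 1" --pt "0 0 0 0 1"

```text
time_s: 8.12
ee_pos: [551.1, 5.7, 54.8]
ee_rot: [-180.0, 0.1, -177.4]
force: [0.2, -2.4, 5.2]
gripper_width: 59.8
```

Emit:
play_rows --pt "0 0 3 0 1" --pt "0 0 8 0 1" --pt "0 0 12 0 1" --pt "0 0 12 0 1" --pt "0 0 5 0 1" --pt "0 0 0 0 1" --pt "0 0 0 0 1" --pt "0 0 0 0 1" --pt "0 0 0 0 1"

```text
time_s: 9.25
ee_pos: [550.4, 6.1, 93.7]
ee_rot: [180.0, -0.0, -177.4]
force: [0.4, 0.3, -1.7]
gripper_width: 59.7
```

Run:
```python
from h import *
snap('scene','s2.png'); s=env.state(); print(s['force'],s['effort'],s['ee_pos'],s['gripper_width'])
crop('s2.png','s2c.png',230,130,390,270,4)
```

```text
[ 0.4361246  -0.30864795 -1.57084461] [ 1.03734674e-03 -4.27276576e+01 -1.97492462e+01 -3.20351624e-02
  8.18773848e-02  5.45744092e-05] [550.44695139   6.13839429  93.7232707 ] 59.71221171268312
```

View pics/s2c.png

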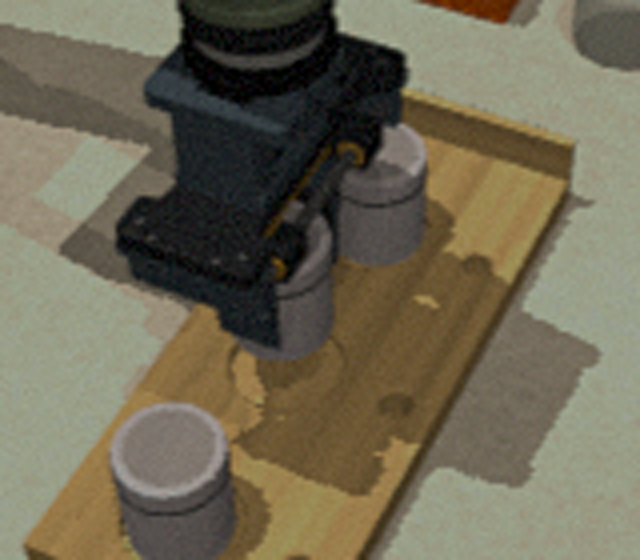

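The bay1 tin is up clear of its recess and reads about 1.6 N, also light. I'll set it back and go on to bay2.

Emit:
play_rows --pt "0 0 -8 0 1" --pt "0 0 -14 0 1" --pt "0 0 -9 0 1" --pt "0 0 -5 0 1" --pt "0 0 -3 0 1" --pt "0 0 -1 0 1" --pt "0 0 0 0 1"

```text
time_s: 10.18
ee_pos: [550.4, 6.2, 54.9]
ee_rot: [180.0, 0.0, -177.4]
force: [-3.4, 0.8, 4.7]
gripper_width: 59.7
```

Emit:
play_rows --pt "0 0 0 0 0.1" --pt "0 0 0 0 0" --pt "0 0 0 0 0" --pt "0 0 15 0 0" --pt "0 0 40 0 0" --pt "0 0 45 0 0" --pt "0 -20 15 0 0" --pt "3 -45 0 0 0" --pt "2 -38 0 0 0" --pt "0 -15 0 0 0" --pt "0 0 0 0 0"

```text
time_s: 11.55
ee_pos: [555.0, -112.7, 168.5]
ee_rot: [180.0, -0.1, -177.5]
force: [-0.1, -0.1, -0.4]
gripper_width: 91.2
```

Run:
```python
from h import *
T=wpose();np.save('T3.npy',T); snap('wrist','w3.png'); print(T[:3,3],env.state()['force'])
```

```text
[ 555.0496039  -112.72957226  168.48899488] [ 0.33038163  0.39080829 -0.00836327]
```

View pics/w3.png

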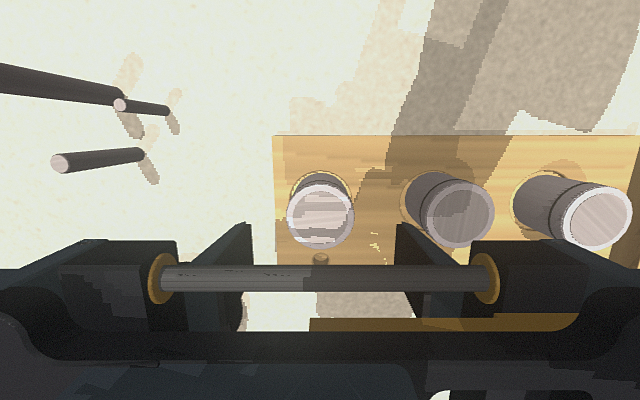

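The bay0 and bay1 tins stand in their recesses, and the bay2 tin at (320,216) is centred between the jaws.

Emit:
play_rows --pt "0 0 -25 0 0" --pt "0 0 -40 0 0" --pt "0 0 -30 0 0" --pt "0 0 -14 0 0" --pt "0 0 -5 0 0" --pt "0 0 0 0 0.1" --pt "0 0 0 0 1" --pt "0 0 0 0 1" --pt "0 0 0 0 1" --pt "0 0 0 0 1"

```text
time_s: 12.85
ee_pos: [556.4, -112.8, 55.9]
ee_rot: [-179.9, 0.1, -177.4]
force: [0.8, -5.3, 4.1]
gripper_width: 59.6
```

Emit:
play_rows --pt "0 0 3 0 1" --pt "0 0 8 0 1" --pt "0 0 12 0 1" --pt "0 0 12 0 1" --pt "0 0 5 0 1" --pt "0 0 0 0 1" --pt "0 0 0 0 1" --pt "0 0 0 0 1" --pt "0 0 0 0 1"

```text
time_s: 13.98
ee_pos: [555.4, -111.8, 94.7]
ee_rot: [180.0, -0.0, -177.4]
force: [-0.9, 0.2, -5.7]
gripper_width: 59.5
```

Run:
```python
from h import *
snap('scene','s3.png'); s=env.state(); print(s['force'],s['effort'],s['ee_pos'],s['gripper_width'])
crop('s3.png','s3c.png',220,180,380,320,4)
```

```text
[-0.0433619   0.5393854  -5.33054956] [ 5.41068133e-03 -4.58820140e+01 -2.10476375e+01 -4.40785568e-02
  7.41947419e-02  7.25558630e-05] [ 555.41554183 -111.80604659   94.7390882 ] 59.50745233687224
```

View pics/s3c.png

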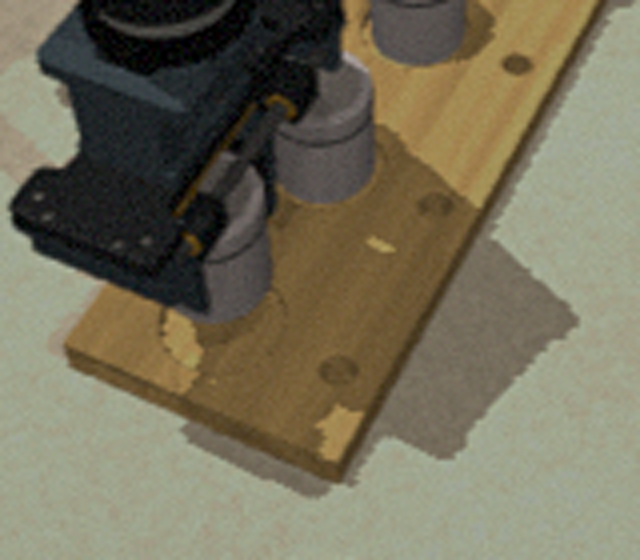

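The bay2 tin reads about 5.5 N (about 560 g) against 2.2 and 1.6 N, so bay2 holds the heaviest and hole2 is the target. I'll set it back, release it, then rise and look at hole2 from right above.

Emit:
play_rows --pt "0 0 -8 0 1" --pt "0 0 -14 0 1" --pt "0 0 -9 0 1" --pt "0 0 -5 0 1" --pt "0 0 -3 0 1" --pt "0 0 -1 0 1" --pt "0 0 0 0 1"

```text
time_s: 14.9
ee_pos: [558.1, -112.7, 56.3]
ee_rot: [-179.9, 0.3, -177.4]
force: [3.6, -2.0, 5.1]
gripper_width: 59.7
```

Emit:
play_rows --pt "0 0 0 0 0.1" --pt "0 0 0 0 0" --pt "0 0 0 0 0" --pt "0 0 15 0 0" --pt "0 0 40 0 0" --pt "0 0 35 0 0" --pt "20 1 15 0 0" --pt "35 0 0 0 0" --pt "15 0 0 0 0" --pt "0 0 0 0 0" --pt "0 0 0 0 0"

```text
time_s: 16.27
ee_pos: [624.7, -110.8, 160.2]
ee_rot: [180.0, -0.0, -177.4]
force: [-0.2, 0.0, 0.3]
gripper_width: 91.3
```

Run:
```python
from h import *
T=wpose();np.save('T4.npy',T); snap('wrist','w4.png'); print(T[:3,3],env.state()['force'])
```

```text
[ 624.70361161 -110.8005633   160.24256814] [-0.77275934  0.33177959  0.19385806]
```

View pics/w4.png

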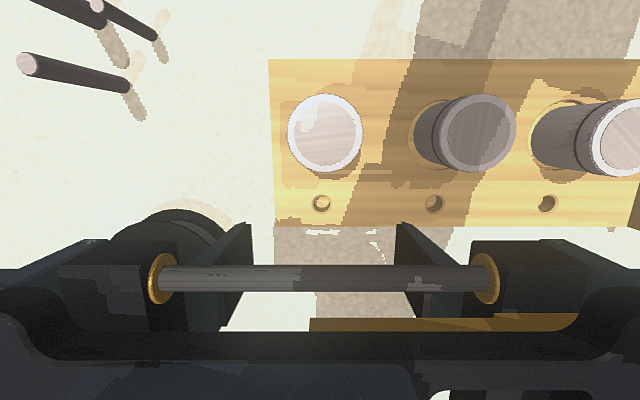

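Run:
```python
from h import *
crop('w4.png','w4a.png',295,185,345,220,14)
crop('w4.png','w4b.png',405,170,575,230,4.6)
```

```text
(no output)
```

View pics/w4a.png

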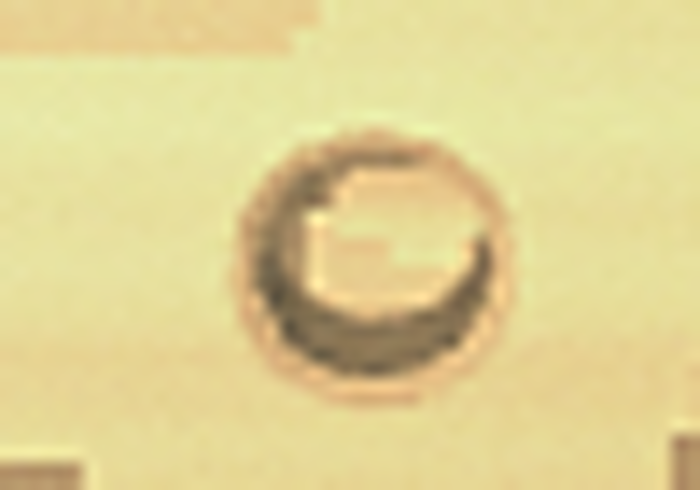

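View pics/w4b.png

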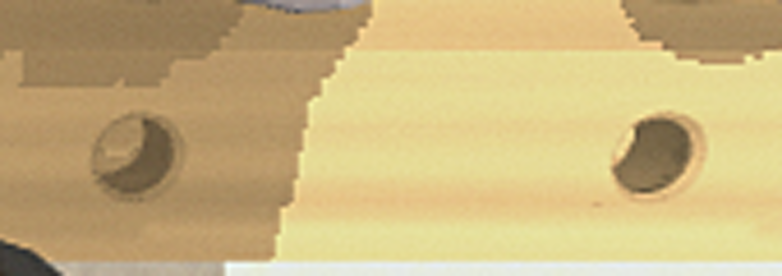

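Run:
```python
from h import *
np.set_printoptions(precision=2,suppress=True)
T=np.load('T4.npy')
f=lambda x,y,k,x0,y0:(x0+(x+.5)/k-.5,y0+(y+.5)/k-.5)
a=wray(T,*f(374,268,14,295,185),24)
b=wray(T,*f(138,156,4.6,405,170),24);c=wray(T,*f(658,153,4.6,405,170),24)
print(a,b,c, np.linalg.norm(a-b),np.linalg.norm(c-b)); d=c-a; print(np.degrees(np.arctan2(-d[0],d[1])))
print('spool',ray('scene',298,355,48), 'lid', wray(T,325,133,88))
```

```text
[ 626.99 -112.01   24.  ] [621.52   7.18  24.  ] [615.53 125.91  24.  ] 119.31313607577776 118.87895570543232
2.757596248259357
spool [ 711.8  -277.15   48.  ] lid [ 554.22 -111.81   88.  ]
```

Emit:
play_rows --pt "-9 -18 16 0 0" --pt "-20 -40 20 0 0" --pt "-20 -40 20 0 0" --pt "-20 -40 15 0 0" --pt "-20 -40 5 0 0" --pt "-15 -25 0 0 0" --pt "-5 -5 0 0 0" --pt "0 0 0 0 0" --pt "0 0 0 0 0"

```text
time_s: 17.45
ee_pos: [516.9, -318.0, 236.2]
ee_rot: [180.0, 0.0, -177.4]
force: [0.7, 0.5, 0.4]
gripper_width: 91.3
```

Run:
```python
from h import *
T=wpose();np.save('T5.npy',T); snap('wrist','w5.png'); print(T[:3,3],env.state()['ee_rot'],env.state()['qpos'])
crop('w5.png','w5a.png',250,100,370,240,5) if 0 else crop('w5.png','w5a.png',200,90,360,240,4)
```

```text
[ 516.85611505 -318.02600597  236.20325399] [ 1.79982925e+02  1.08853166e-02 -1.77339165e+02] [-3.26890185e+01  2.09437738e+01  8.44844442e+01  2.09807257e-02
  7.45727835e+01 -1.25355437e+02]
```

View pics/w5.png

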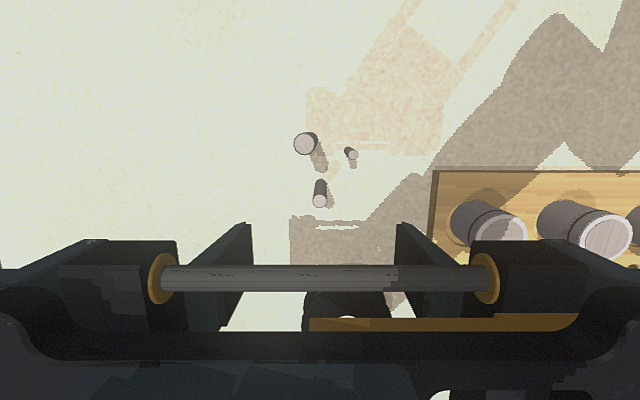

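View pics/w5a.png

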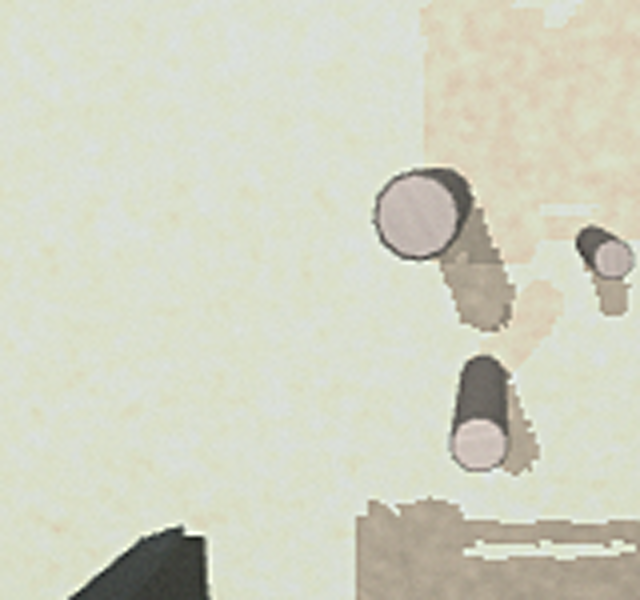

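The three pins in the wrist view are the tall thick one (305,143), the short thin one (353,154) and the middle one (319.6,200.6). The middle one's top is about 14 px wide.

Run:
```python
from h import *
np.set_printoptions(precision=2,suppress=True)
T=np.load('T5.npy')
f=lambda x,y,k,x0,y0:(x0+(x+.5)/k-.5,y0+(y+.5)/k-.5)
p=f(480,444,4,200,90); a=wray(T,*p,100); print(a, a-T[:3,3], np.linalg.norm(wray(T,p[0]+7,p[1],100)-wray(T,p[0]-7,p[1],100)))
print('tall',wray(T,*f(418,217,4,200,90),125),'short',wray(T,*f(613,258,4,200,90),70), 'foot', wray(T,*f(484,378,4,200,90),0))
T4=np.load('T4.npy'); print(np.array([626.99,-112.01])-T4[:2,3])
```

```text
[ 516.06 -321.05  100.  ] [  -0.79   -3.02 -136.2 ] 14.690828459390486
tall [ 457.33 -337.36  125.  ] short [ 468.74 -286.49   70.  ] foot [ 517.2 -320.8    0. ]
[ 2.29 -1.21]
```

Emit:
play_rows --pt "0 -3 -30 0 0" --pt "0 0 -45 0 0" --pt "0 0 -45 0 0" --pt "0 0 -27 0 0" --pt "0 0 -9 0 0" --pt "0 0 -3 0 0.3" --pt "0 0 0 0 0.7" --pt "0 0 0 0 1" --pt "0 0 0 0 1" --pt "0 0 0 0 1" --pt "0 0 0 0 1"

```text
time_s: 18.88
ee_pos: [516.6, -321.9, 77.1]
ee_rot: [-180.0, 0.0, -177.4]
force: [0.2, -0.2, 0.4]
gripper_width: 34.3
```

Run:
```python
from h import *
T=wpose();np.save('T6.npy',T); snap('wrist','w6.png'); snap('scene','s6.png'); print(T[:3,3],env.state()['ee_rot'],env.state()['force'])
crop('s6.png','s6a.png',110,250,250,350,5)
```

```text
[ 516.56976365 -321.89382773   77.12012943] [ 1.79994646e+02  5.53347403e-04 -1.77414144e+02] [ 0.97779744 -0.36914858 -0.11000109]
```

View pics/w6.png

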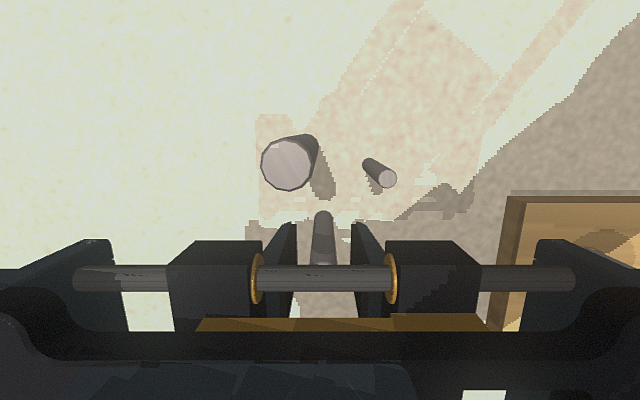

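View pics/s6a.png

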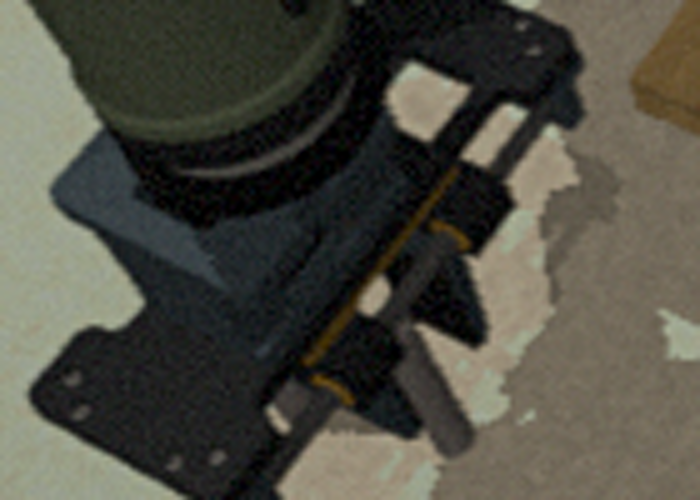

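The pin is between the jaws, which are still closing (34 mm). I'll let them finish.

Emit:
play_rows --pt "0 0 0 0 1" --pt "0 0 0 0 1" --pt "0 0 0 0 1"

```text
time_s: 19.35
ee_pos: [516.6, -321.9, 77.0]
ee_rot: [-180.0, 0.0, -177.4]
force: [0.2, -0.5, 0.2]
gripper_width: 15.5
```

Run:
```python
from h import *
T=wpose();np.save('T7.npy',T); snap('wrist','w7.png'); s=env.state();print(T[:3,3],s['ee_rot'],s['force'],s['gripper_width'])
crop('w7.png','w7a.png',280,180,360,300,5)
```

```text
[ 516.55570481 -321.91496928   76.96759557] [-1.79999735e+02 -1.13925889e-04 -1.77412472e+02] [ 0.1355274  -0.40341348 -0.32938265] 15.480084618628467
```

View pics/w7a.png

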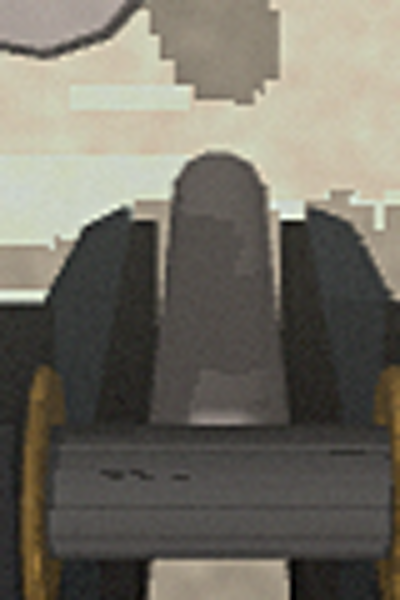

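Run:
```python
from h import *
np.set_printoptions(precision=2,suppress=True)
T=np.load('T7.npy')
f=lambda x,y,k,x0,y0:(x0+(x+.5)/k-.5,y0+(y+.5)/k-.5)
e=wray(T,*f(220,153,5,280,180),0); print('foot near edge',e,e-T[:3,3])
l=wray(T,*f(173,190,5,280,180),0); r=wray(T,*f(267,190,5,280,180),0);print(l,r,(l+r)/2-T[:3,3])
```

```text
foot near edge [ 509.22 -321.18    0.  ] [ -7.33   0.73 -76.97]
[ 516.1  -328.87    0.  ] [ 515.39 -312.91    0.  ] [ -0.81   1.02 -76.97]
```

The pin is gripped at 15.5 mm. Compared through the same camera, the target TCP for hole2 is about (627.5, -112.9). Lift and carry.

Emit:
play_rows --pt "0 0 10 0 1" --pt "0 0 30 0 1" --pt "0 0 40 0 1" --pt "10 19 20 0 1" --pt "20 38 0 0 1" --pt "20 38 0 0 1" --pt "20 38 0 0 1" --pt "20 38 0 0 1" --pt "14 25 -20 0 1" --pt "5 10 -25 0 1" --pt "2 3 -15 0 1" --pt "0 0 0 0 1" --pt "0 0 0 0 1" --pt "0 0 0 0 1"

```text
time_s: 21.15
ee_pos: [628.0, -113.6, 118.2]
ee_rot: [-180.0, 0.1, -177.5]
force: [-0.1, 0.2, -1.3]
gripper_width: 15.6
```

Run:
```python
from h import *
T=wpose();np.save('T8.npy',T); snap('wrist','w8.png'); snap('scene','s8.png'); s=env.state();print(T[:3,3],s['ee_rot'],s['force'],s['gripper_width'])
crop('w8.png','w8a.png',280,180,360,300,5)
crop('s8.png','s8a.png',230,190,350,290,6)
```

```text
[ 627.97532774 -113.57529184  118.16850263] [-1.79984424e+02  8.03072870e-02 -1.77448727e+02] [ 0.52982947  0.73795029 -1.29368497] 14.996627455609325
```

View pics/w8a.png

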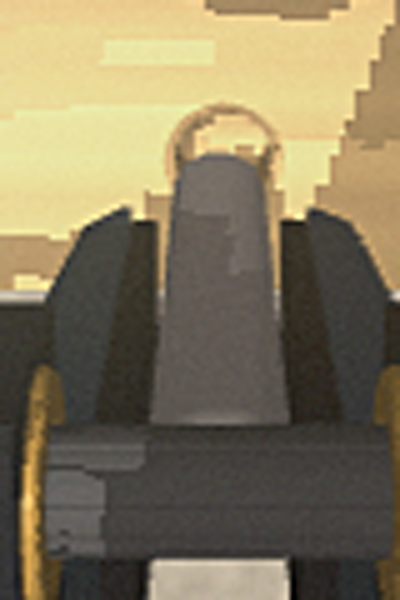

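View pics/s8a.png

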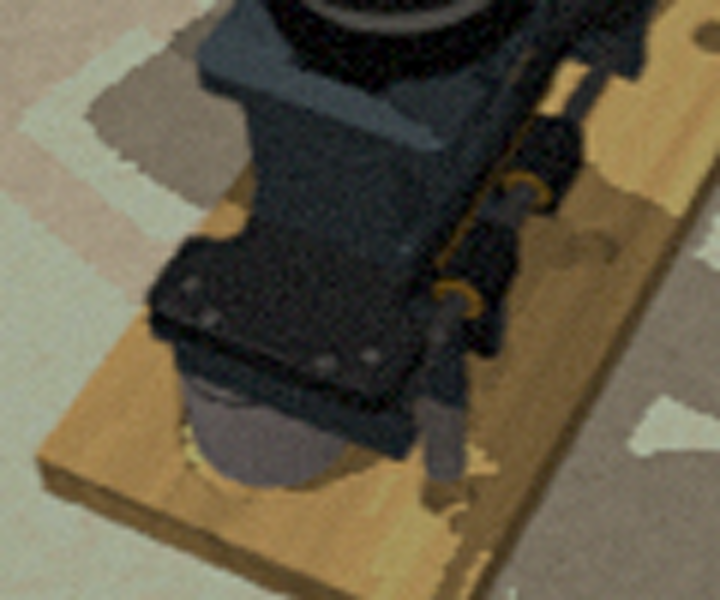

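The pin foot hovers over hole2 about 0.5 mm short in +y, which agrees with the pose reading. I'll correct and lower to just above the rim.

Emit:
play_rows --pt "-0.5 0.6 -7 0 1" --pt "0 0 -5 0 1" --pt "0 0 -2 0 1" --pt "0 0 0 0 1" --pt "0 0 0 0 1"

```text
time_s: 21.88
ee_pos: [627.2, -112.3, 103.1]
ee_rot: [180.0, 0.0, -177.4]
force: [0.4, -0.3, -1.1]
gripper_width: 15.2
```

Run:
```python
from h import *
T=wpose(); snap('wrist','w9.png'); snap('side','d9.png'); s=env.state();print(T[:3,3],s['ee_rot'],s['force'],s['gripper_width'])
crop('w9.png','w9a.png',290,180,350,240,9)
crop('d9.png','d9a.png',270,130,350,210,7)
```

```text
[ 627.18231924 -112.25522582  103.08229157] [ 1.79998803e+02  1.96225064e-02 -1.77413187e+02] [ 0.06655368  0.5319727  -1.62183875] 15.554046542972111
```

View pics/w9a.png

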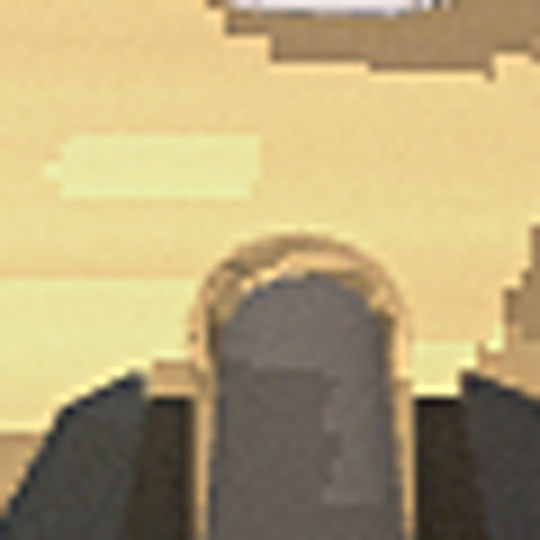

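View pics/d9a.png

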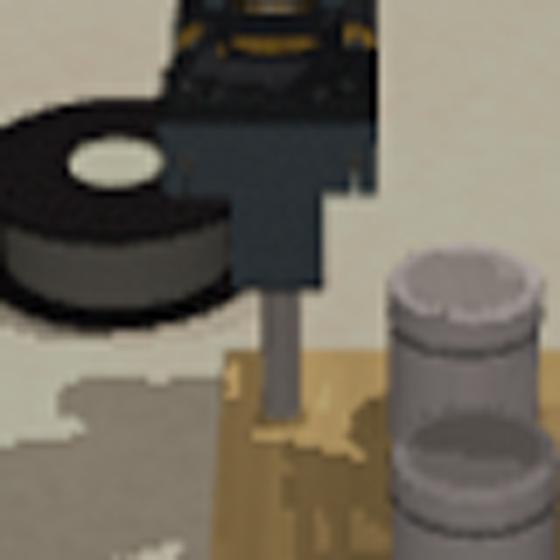

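The pin is centred over the rim to within about 0.3 mm. I'll insert it in steps, watching the force.

Emit:
play_rows --pt "0 -0.3 0 0 1" --pt "0 0 -3 0 1" --pt "0 0 -3 0 1" --pt "0 0 -3 0 1" --pt "0 0 0 0 1"

```text
time_s: 22.6
ee_pos: [626.8, -112.5, 93.5]
ee_rot: [180.0, -0.0, -177.4]
force: [-0.2, -0.0, -1.1]
gripper_width: 15.3
```

The foot is about 7 mm below the rim with no contact force, so it's in the hole. Continuing down.

Emit:
play_rows --pt "0 0 -3 0 1" --pt "0 0 -3 0 1" --pt "0 0 -3 0 1" --pt "0 0 -2 0 1" --pt "0 0 0 0 1"

```text
time_s: 23.22
ee_pos: [626.9, -112.5, 82.8]
ee_rot: [180.0, -0.0, -177.4]
force: [-0.5, -0.8, -1.4]
gripper_width: 15.3
```

Emit:
play_rows --pt "0 0 -1 0 1" --pt "0 0 -1 0 1" --pt "0 0 -0.5 0 1" --pt "0 0 0 0 1"

```text
time_s: 23.72
ee_pos: [627.2, -112.6, 80.9]
ee_rot: [-180.0, 0.0, -177.4]
force: [-0.3, -0.1, 2.3]
gripper_width: 15.2
```

It bottomed out at TCP z 80.9 (expected 81), with contact. Releasing and rising.

Emit:
play_rows --pt "0 0 0 0 0.8" --pt "0 0 0 0 0.4" --pt "0 0 0 0 0" --pt "0 0 0 0 0" --pt "0 0 0 0 0" --pt "0 0 10 0 0" --pt "0 0 30 0 0" --pt "0 0 40 0 0" --pt "0 0 10 0 0" --pt "0 0 0 0 0"

```text
time_s: 24.98
ee_pos: [627.1, -112.6, 171.0]
ee_rot: [-180.0, 0.1, -177.4]
force: [-0.1, -0.6, -0.2]
gripper_width: 91.2
```

Run:
```python
from h import *
T=wpose();np.save('T10.npy',T); snap('wrist','w10.png'); snap('side','d10.png'); s=env.state();print(T[:3,3],s['force'],s['gripper_width'])
crop('d10.png','d10a.png',270,130,370,240,5)
print(wray(T,320,205,104), proj('side',[627,-112,104]),proj('side',[627,-112,24]))
```

```text
[ 627.12517628 -112.57214375  171.01593661] [ 0.40480173 -1.07418704  0.18887442] 91.15243443952905
[ 612.85006398 -115.06694048  104.        ] [309.69665681 163.8323327 ] [310.15467107 188.73767944]
```

View pics/w10.png

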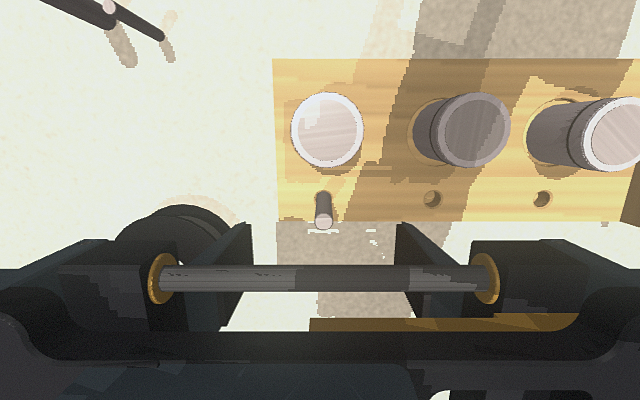

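View pics/d10a.png

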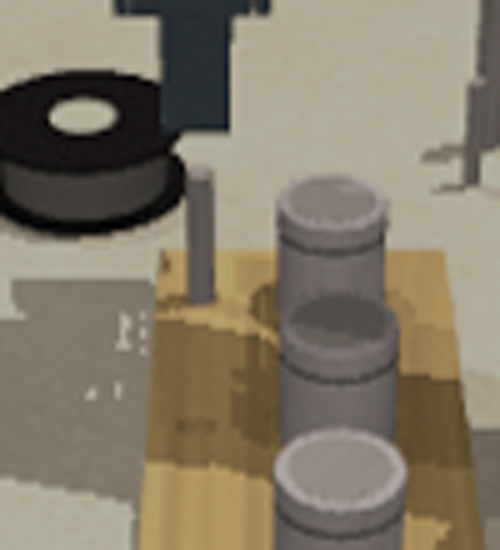

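The pin stands upright in hole2. Its top is at side pixel (310,164) against a predicted (309.7,163.8), so it's fully down. Now for the heavy tin.

Emit:
play_rows --pt "-15 0 0 0 0" --pt "-35 0 0 0 0" --pt "-18 0 0 0 0" --pt "-4 0 -16 0 0" --pt "0 0 -40 0 0" --pt "0 0 -38 0 0" --pt "0 0 -17 0 0" --pt "0 0 -5 0 0" --pt "0 0 0 0 0.1" --pt "0 0 0 0 1" --pt "0 0 0 0 1" --pt "0 0 0 0 1" --pt "0 0 0 0 1" --pt "0 0 0 0 1" --newtons 40

```text
time_s: 26.82
ee_pos: [555.5, -112.8, 55.2]
ee_rot: [-180.0, 0.1, -177.4]
force: [-0.7, -2.4, 4.7]
gripper_width: 59.6
```

Emit:
play_rows --pt "0 0 3 0 1" --pt "0 0 8 0 1" --pt "0 0 15 0 1" --pt "0 0 20 0 1" --pt "0 0 25 0 1" --pt "0 0 25 0 1" --pt "0 0 22 0 1" --pt "0 0 17 0 1" --pt "0 0 10 0 1" --pt "0 0 5 0 1" --pt "0 0 1 0 1" --pt "0 0 0 0 1" --pt "0 0 0 0 1" --pt "0 0 0 0 1" --pt "0 0 0 0 1" --pt "0 0 0 0 1"

```text
time_s: 28.82
ee_pos: [555.1, -112.6, 205.4]
ee_rot: [180.0, -0.0, -177.4]
force: [-1.2, -0.7, -5.4]
gripper_width: 59.2
```

Run:
```python
from h import *
snap('scene','s11.png'); snap('side','d11.png'); s=env.state();print(s['time_s'],s['ee_pos'],s['ee_rot'],s['force'],s['gripper_width'],abs(s['qvel']).max())
```

```text
28.925 [ 555.0452698  -112.54380329  205.455114  ] [ 1.79993628e+02 -1.29998386e-03 -1.77413543e+02] [ 0.42375277 -0.70132225 -6.78632995] 59.30975584687621 0.09048842186865205
```

View pics/s11.png

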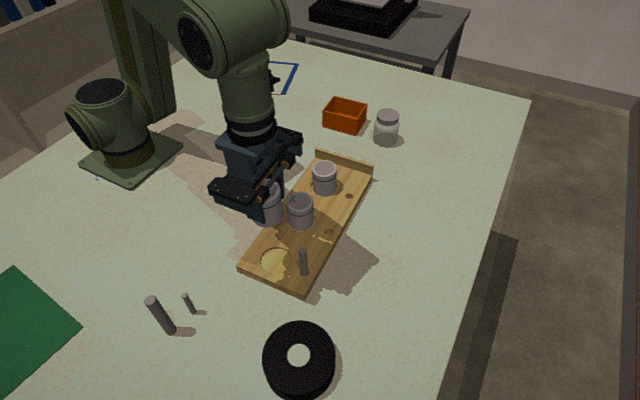

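View pics/d11.png

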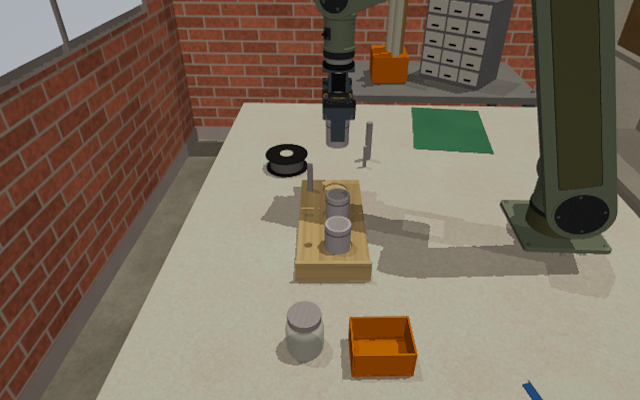

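The bay2 tin is held upright at 150 mm. The pin stands in hole2 at (304,262), the two other tins are in their recesses, and the bystanders have not moved. Handing in.

Run:
```python
from h import *
print(env.job_done())
s=env.state();print(s['time_s'],s['ee_pos'],s['force'],s['gripper_width'])
```

```text
the job is handed in; nothing more can be done
None
the job is handed in; nothing more can be done
```

The job is done and handed in at 28.9 s. The heaviest tin is the one in the last recess (bay2), and the gripper is holding it upright and still, 150 mm above its recess.

- **Weighing:** I lifted each tin about 4 cm, starting at the end plate, and set it back. They read about 2.2 N, 1.6 N and 5.5 N (roughly 220, 160 and 560 g).
- **Pin:** I put the middle-sized pin into hole2, beside the heaviest tin, and let go of it. It met no force on the way down and touched bottom at tool height 80.9 mm, where 81 was expected. In the side view its top was within about 1 px of the position predicted for a fully seated pin.
- **Last checks:** The pictures show the other two tins upright in their recesses and the pin standing in hole2. The bin, jar, spool and the other two pins look unmoved. The grip opening was 59.3 mm.
- **Readings that disagreed:** The last force reading with the tin held was −6.8 N, against −5.4 N just before; I put this down to sensor noise of about 1 N. The scene and side cameras disagreed by about 6–10 mm on positions along the rack, so I used the wrist camera to align the pin.

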